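Dock and latch the sample module on the photometer

TASK

Push the loose sample module along its rails until it is fully home against the photometer; only then swing the latch's wire loop over so that its cross bar drops behind the hooked keeper on top of the module, and press the latch lever back and down, past centre, until it lies flat and stays there. Keep the module down in its rails, and leave the bottle, the jar and the tray standing where they are.

Things in the scene. Friction and masses are not known exactly. Their poses are not given: they have to be found in the camera images.
- photometer: Fixed blue-grey bench photometer. Origin on the bench under the lever's pivot; x across the slide, y along it from the console out to the bed's open end, z up. Console 220 mm across, 97 mm high at y -310 to -120 mm; latch deck 160 mm across, 70 mm high at y -120 to +30. Bed top 12 mm above the bench, out to y = +300, between side rails 136 mm apart, 30 mm high; outer end open.
- dock_stop (a point): Foot of the deck's upright end face, which the module meets when home: 30 mm from the photometer's origin along y, at bed height (12 mm). The face is 70 mm high above the bench.
- module: Loose light-grey box, 130 mm across (x), 110 mm along the slide (y), 58 mm high, 0.4 to 0.85 kg, on the bed between the rails, axes parallel to the photometer's. Origin at the centre of its underside. Home: origin at y = +85 mm in the photometer's frame; starts 50 to 90 mm short. Its outer end (y = +55) is flat, free to push. Keeper on top; black cap 34 mm across, 8 mm high, at y = +32.
- keeper (a point): On the module: point on the +y face of the steel keeper's post, under its lip, 3.5 mm above the module's top; the hooked bar rests here. The keeper is 50 mm wide (x): a post 8 mm thick (module y -18 to -10 mm), 16 mm high above the module's top, with a 4.5 mm thick lip at its top overhanging 6 mm towards +y, leaving 11.5 mm below the lip.
- lever_pivot (a point): The latch lever's hinge axis (along the photometer's x), in the middle of the deck's width, 85 mm above the bench.
- latch_lever (a joint): Lever's angle from flat, rad: 0 = flat along the deck, grip end towards the console (-y); 1.57 upright; starts 2.2 to 2.5, leaning to the module (+y); stop 2.6. Stays where left (friction 0.08 N m). The face towards the module is the top face when flat: push it over by this. Hooked, the loop's springs resist with a few N at the grip end until about 0.4 rad, then snap it flat.
- lever_tip (a point): Middle of the lever's grip end, 87 mm from its pivot. The lever is a steel plate 36 mm wide and 5 mm thick, its module-side face plain (a 5 mm rib on the other face at the grip end). The loop is hinged on it 20 mm from the lever's pivot, so laying the lever flat from its start draws the loop about 28 mm towards the console.
- latch_loop (a joint): Wire loop's angle relative to the lever, rad. This minus the lever's = its elevation: 0 level towards the module (+y), 1.57 upright, more = thrown back to the console. Swings freely by its weight (70 g). Starts at its stop (4.35), elevation 1.85 to 2.15; pushed past upright it falls towards the module. With lever as at the start and module home, the bar lands 10 to 17 mm past the lip.
- loop_bar (a point): Middle of the loop's cross bar. The loop is a U of 7 mm steel wire: two arms 95 mm long, 84 mm apart centre to centre, either side of the lever, joined at the free end by the straight cross bar (along the photometer's x).
- wash_bottle: Bystander: white round bottle, 68 mm across, 135 mm high, loose; origin at the centre of its foot.
- reagent_jar: Bystander: white jar with red lid, 72 mm across, 110 mm high, loose; origin at the centre of its foot.
- cuvette_tray: Bystander: white open tray, 80 x 130 x 45 mm, loose, beyond the console; origin at the centre of its underside.
Not all that is in view belongs to the job. What is meant by the module is not green, and is the smaller of those in its own colour.

How it is judged:
By the outcome, as a careful person would: the job done as asked, in the order asked, and still so for the second after the job is handed in, with the robot touching nothing.
It also fails if it takes over 61 s, if anything falls off the work surface, if the arm or the gripper's body presses on something with over 40 N, if the wrist force passes 120 N, or if a joint passes its speed limit or range.

ROBOT

A 6-joint arm with a two-finger parallel gripper is mounted at the origin on the work surface. World frame = base frame: x ahead of the robot, y to its left, z up, the work surface at z = 0. Lengths are in m, angles in rad, forces in N, time in s.
With the tool pointing down it reaches from about 0.35 to 0.975 m from the base axis. Payload 4.9 kg.
Tool frame: the origin (TCP) lies at the very end of the fingers, on their centre line; the grasp point (between the pads) lies 19 mm behind it (ctrl.pinch_z is the distance from the TCP to the grasp point, in m); z points along the fingers, y is the line along which they close (so a half turn about z gives the same grasp; the last joint's range is limited). The gripper opens to 85 mm and grips with 20 to 120 N. Pads are 22 mm wide; open, the fingers measure 114 mm over their backs; the gripper's body (76 mm by 85 mm) begins 54 mm behind the grasp point. The pads swing forward as they close: fully open they stand 13 mm farther back than shut.
Start: joints at [1.138, 0.053, 1.613, -0, 1.476, -0.119], TCP at [0.193, 0.594, 0.231] pointing down, gripper open.
Joint ranges: [-3.01, 3.01], [-1.01, 2.22], [0.06, 2.58], [-1.02, 4.17], [0.09, 2.62], [-3.14, 3.14]. Speed limits (rad/s): [2.57, 2.57, 3.14, 3.14, 3.14, 3.14].

INTERFACE

Orientations are given as a rotation vector (axis times angle).
In Python, from station import ctrl, optics gives the robot as it stands. The module is installed in compiled form; this text tells all that it offers.
- The arm moves only by the shell command python3 -m handwheel 'ROWS' [OPENING] [FORCE]. ROWS is JSON, one flat list of numbers, 6 for each row, row after row: the shift along the tool's x, y, z in m, then the turn, a rotation vector about the tool's x, y, z in degrees. A call has 1 to 20 rows; each row shifts and turns the commanded pose from where the row before left it, along the tool's axes as they then stand; what a row does not reach is not made up. A row lasts 1/10 s, in which the tool goes at most 50 mm and 8.59 degrees, less where a joint would pass 70% of its speed; a pose out of reach is approached as far as the arm can. A call is refused whole if a number of a shift passes 0.05 or a number of a turn 8.59, either way. A call with a gripper value outside its range is refused whole. OPENING is the closure, from 0 (fully open) to 1 (shut), set as the call begins (- or left out, the last holds). The fingers move at their own pace and stop on an object; FORCE is the grip in N (left out, the last holds). Time passes only in rows, so rows that do not move let the fingers close. It gives the time, the measured TCP pose, the force and the opening at its end, in the units of the state.
- ctrl.get_obs(): the state, without advancing time (a new reading comes with each control period).
- optics.get_image(name): name is "scene" or "side" or "wrist"; returns (picture, depth): 480x640x3 uint8, red, green, blue; 480x640 float32, m along the optical axis (not along the pixel's ray), 0 where there is no reading.
- optics.get_calibration(name): a dict with "fovy" (degrees; the focal length in pixels is half the picture's height over the tangent of half this angle, whatever the lens; pixels are square), "cx", "cy" (the principal point, pixels), "rvec" (rotation vector, rad) and "tvec" (3), from world to camera coordinates, as OpenCV has them; the wrist camera has in their place "mount" (4x4, takes a point from camera to tool coordinates, whose origin is the TCP and whose axes are the flange's). Camera axes: x right, y down, z forward; pixel columns grow to the right and rows downward; lengths in m; the calibration is good to about 2 mm. The wrist camera is an equidistant fisheye: a pixel r from the principal point sees the ray r / f radians off the axis. A picture is of the moment at which its call begins: read the wrist's pose just before it. get_calibration takes no time and is no camera call.
- ctrl.finish_job(): hands the job in, once; it reports no verdict.
The state is a dict: "t": time; "q": joint angles; "dq": joint speeds; "effort": joint torques, N m; "tool_pos": TCP position; "tool_rot": TCP orientation; "contact_force": force on the tool from outside, world axes, zero at the start; "wrist_torque": the same for the moment, N m; "opening": finger opening in m.
Only numpy, scipy, OpenCV 4.12 (cv2) and the standard library are available. Lean on these libraries where they do the work, as an engineer would, in place of code of your own. Each camera call takes 0.05 s, during which the arm holds its last target. There are 200 camera calls.

## Working session

There is one attempt and no reset: what is moved stays moved. The work goes in short steps, Python scripts to look and compute and a shell command to move; the robot and the scene stay as the last step left them, time stands still between calls to the robot, and variables do not carry over. Pictures are saved under pics/ and viewed, on a budget of 10 in all, crops included, one or two more only if the job needs it, and the job is handed in when it is done.

```bash
mkdir -p pics; cat > h.py <<'E'
import numpy as np, cv2
from scipy.spatial.transform import Rotation as R
from station import ctrl, optics
def cam(name):
    c=optics.get_calibration(name); f=240/np.tan(np.radians(c["fovy"])/2)
    return c,f
def world(name,depth):
    c,f=cam(name); v,u=np.mgrid[0:480,0:640]
    P=np.stack([(u-c["cx"])/f*depth,(v-c["cy"])/f*depth,depth],-1)
    Rm=R.from_rotvec(np.ravel(c["rvec"])).as_matrix()
    W=(P-np.ravel(c["tvec"]))@Rm
    W[depth==0]=np.nan
    return W
E
python3 - <<'E'
from h import *
for n in("scene","side"):
    im,d=optics.get_image(n); cv2.imwrite(f"pics/{n}0.png",im[:,:,::-1]); np.savez(f"{n}0.npz",im=im,d=d)
    c,f=cam(n); print(n,{k:np.round(v,3).tolist() for k,v in c.items()},f, (d>0).mean())
o=ctrl.get_obs(); print(o)
E
```

```text
scene {'fovy': 51.405, 'cx': 317.008, 'cy': 242.504, 'rvec': [2.422, 0.744, -0.251], 'tvec': [-0.423, -0.182, 1.188]} 498.6280695762723 0.9958365885416667
side {'fovy': 44.551, 'cx': 313.453, 'cy': 238.985, 'rvec': [2.123, -0.654, 0.324], 'tvec': [-0.393, 0.236, 1.157]} 585.8919257383419 0.9959700520833333
{'t': 0.1, 'q': array([ 1.13798416e+00,  5.32962868e-02,  1.61421411e+00,  1.87528452e-05,
        1.47601615e+00, -1.19002680e-01]), 'dq': array([ 0.00054826, -0.00119643, -0.00113591, -0.00061717, -0.00122795,
        0.00040127]), 'effort': array([ 5.43655260e-04, -3.94905353e+01, -3.71363175e+01, -1.48791046e-04,
        3.89001114e-03, -1.04027831e-05]), 'tool_pos': array([0.19267381, 0.5939378 , 0.23014829]), 'tool_rot': array([-4.90828128e-01, -3.10246046e+00,  2.91436331e-03]), 'contact_force': array([ 0.16035114, -0.3271932 , -0.1140593 ]), 'wrist_torque': array([ 0.01844829, -0.03305906, -0.0382098 ]), 'opening': 0.08528624755656967}
```

View pics/scene0.png

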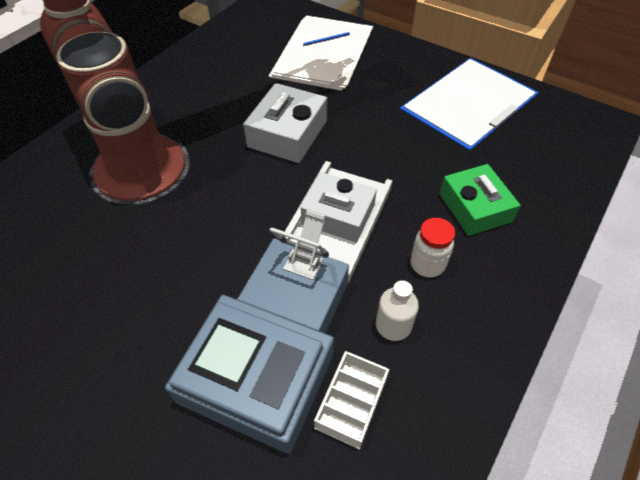

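View pics/side0.png

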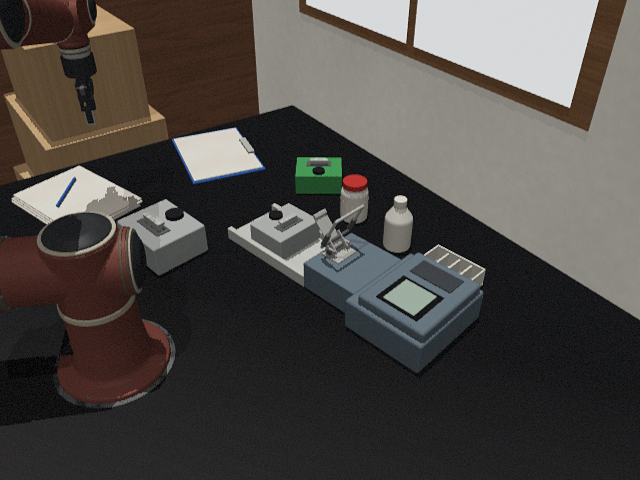

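The scene view shows the module at about (340,205) with its cap at (345,185) and keeper at (337,200). The lever is at (312,225) and the loop bar runs from (275,232) to (327,255), with the console at (250,370). The side view agrees. Next I measure the poses from depth.

```bash
python3 - <<'E'
from h import *
for n,roi in(("scene",(150,150,410,450)),("side",(220,190,490,380))):
    z=np.load(f"{n}0.npz"); im=z["im"].astype(int); W=world(n,z["d"]); 
    m=np.zeros((480,640),bool); m[roi[1]:roi[3],roi[0]:roi[2]]=1
    blue=m&(im[:,:,2]>im[:,:,0]+15)
    for nm,lo,hi in(("console",.088,.112),("deck",.062,.078)):
        s=blue&(W[:,:,2]>lo)&(W[:,:,2]<hi)
        k=cv2.morphologyEx(s.astype(np.uint8),cv2.MORPH_OPEN,np.ones((3,3)))
        nl,lab,st,_=cv2.connectedComponentsWithStats(k); b=1+np.argmax(st[1:,4]); P=W[lab==b]
        r=cv2.minAreaRect((P[:,:2]*1000).astype(np.float32)); print(n,nm,len(P),np.round(r[0],1),np.round(r[1],1),round(r[2],2),"z",P[:,2].mean().round(4))
    grey=m&(abs(im[:,:,0]-im[:,:,2])<20)&(im.sum(2)>250)&(W[:,:,2]>.062)&(W[:,:,2]<.076)
    if n=="scene": grey[:,:300]&=False; grey[235:]=False
    else: grey[:,325:]=False
    k=cv2.morphologyEx(grey.astype(np.uint8),cv2.MORPH_OPEN,np.ones((3,3)))
    nl,lab,st,_=cv2.connectedComponentsWithStats(k); b=1+np.argmax(st[1:,4]); P=W[lab==b]
    r=cv2.minAreaRect((P[:,:2]*1000).astype(np.float32)); print(n,"module",len(P),np.round(r[0],1),np.round(r[1],1),round(r[2],2),"z",P[:,2].mean().round(4))
    blk=m&(im.sum(2)<120)&(W[:,:,2]>.07)&(W[:,:,2]<.09)
    nl,lab,st,_=cv2.connectedComponentsWithStats(blk.astype(np.uint8))
    for b in range(1,nl):
        if st[b,4]>25: print("black",st[b],np.nanmean(W[lab==b],0).round(4))
    hi=m&(im.sum(2)>150)&(W[:,:,2]>.08)&(abs(im[:,:,0]-im[:,:,2])<20)
    nl,lab,st,_=cv2.connectedComponentsWithStats(hi.astype(np.uint8))
    for b in range(1,nl):
        if st[b,4]>25: print("hi",st[b],np.nanmean(W[lab==b],0).round(4),np.nanmax(W[lab==b],0).round(3))
E
```

```text
scene console 6734 [ 557.3 -262.4] [199. 160.] 11.26 z 0.0965
scene deck 7520 [ 541. -179.] [218.2 340. ] 11.35 z 0.071
scene module 2093 [479.7 129.9] [129.8 113.7] 11.19 z 0.0697
black [338 187  13   5  31] [0.4793 0.148  0.0767]
hi [325 191  26  13 174] [0.4825 0.1183 0.0849] [0.507 0.132 0.09 ]
hi [ 270  210   60   59 1434] [ 0.5113 -0.0306  0.129 ] [0.563 0.021 0.193]
hi [380 281  30  41 867] [ 0.7051 -0.04    0.1088] [ 0.734 -0.007  0.138]
hi [ 188  318   78   74 2669] [ 0.5245 -0.2718  0.0991] [ 0.575 -0.213  0.104]
hi [ 250  341   55   68 1929] [ 0.6106 -0.2536  0.0989] [ 0.643 -0.199  0.104]
hi [312 347  10  24  35] [ 0.6446 -0.1941  0.0899] [ 0.649 -0.174  0.096]
hi [172 385 134  51 297] [ 0.6043 -0.3226  0.0869] [ 0.669 -0.24   0.094]
side console 2865 [ 552.8 -264.7] [197.7 160.5] 10.82 z 0.0977
side deck 2652 [ 507.1 -109.3] [195.8 186.2] 13.8 z 0.0714
side module 1059 [476.7 127.6] [132.7 116.2] 9.51 z 0.0707
black [269 211  13   9 100] [0.4685 0.1561 0.0773]
hi [341 190  28   9 136] [0.6781 0.1136 0.0859] [0.719 0.15  0.095]
hi [385 195  28  32 582] [ 0.6936 -0.0385  0.1055] [ 0.735 -0.003  0.141]
hi [313 204  52  52 886] [ 0.5081 -0.0339  0.1311] [0.562 0.016 0.195]
hi [278 212  19  14 112] [0.4783 0.1159 0.0858] [0.505 0.13  0.092]
hi [358 252 123  89 619] [ 0.5124 -0.2981  0.0903] [ 0.666 -0.171  0.102]
hi [410 260  54  34 802] [ 0.6083 -0.2547  0.1   ] [ 0.644 -0.198  0.105]
hi [ 383  276   54   40 1073] [ 0.5202 -0.271   0.1004] [ 0.571 -0.218  0.106]
```

```bash
cat >> h.py <<'E'
YAW=np.radians(11.2); XH=np.array([np.cos(YAW),np.sin(YAW)]); YH=np.array([-np.sin(YAW),np.cos(YAW)])
O=np.array([.5127,-.0500])
def toP(W): 
    d=W[...,:2]-O; return np.stack([d@XH,d@YH,W[...,2]],-1)
E
python3 - <<'E'
from h import *
for n in("scene","side"):
    z=np.load(f"{n}0.npz"); im=z["im"].astype(int); W=world(n,z["d"]); Q=toP(W); x,y,h=Q[...,0],Q[...,1],Q[...,2]
    c,f=cam(n); print(n,"campos",-R.from_rotvec(np.ravel(c["rvec"])).as_matrix().T@np.ravel(c["tvec"]))
    blue=(im[:,:,2]>im[:,:,0]+15)&(abs(x)<.13)&(abs(y)<.4)
    s=blue&(abs(h-.07)<.006)&(abs(y)<.1); 
    print("deck y pct",np.percentile(y[s],[0.5,2,98,99.5]).round(4),"x",np.percentile(x[s],[.5,2,98,99.5]).round(4))
    s=blue&(h>.09); print("console y",np.percentile(y[s],[.2,1,99,99.8]).round(4),"x",np.percentile(x[s],[.2,1,99,99.8]).round(4))
    s=(abs(h-.07)<.004)&(y>.07)&(y<.3)&(abs(x)<.062)&~blue; print("module y",np.percentile(y[s],[.5,2,98,99.5]).round(4))
    s=(abs(h-.07)<.004)&(y>.1)&(y<.2)&(abs(x)<.09); print("module x",np.percentile(x[s],[.5,2,98,99.5]).round(4))
    s=(abs(h-.012)<.008)&(abs(x)<.055)&(y>.2)&(y<.4)&(im.sum(2)>300); print("bed end y",np.percentile(y[s],[2,98,99.5]).round(4) if s.any() else None)
    s=(h>.09)&(y>-.115)&(y<.13)&(abs(x)<.07)
    lev=s&(abs(x)<.014)
    for lo in np.arange(.09,.21,.01):
        t=lev&(h>=lo)&(h<lo+.01); a=s&(abs(abs(x)-.042)<.006)&(h>=lo)&(h<lo+.01)
        print(lo.round(3),"lever",t.sum(),np.percentile(y[t],[5,50,95]).round(4) if t.any() else "", "arm",a.sum(),np.percentile(y[a],[5,50,95]).round(4) if a.any() else "")
    print("all x",np.percentile(x[s],[1,99]).round(4),"top z",np.percentile(h[s],99.5).round(4))
E
```

```text
scene campos [ 0.83072583 -0.45557161  0.85183824]
deck y pct [-0.0993 -0.0978  0.0314  0.0348] x [-0.0768 -0.0744  0.0796  0.0813]
console y [-0.2966 -0.296  -0.1394 -0.1379] x [-0.0965 -0.095   0.1008  0.1017]
module y [0.1279 0.1291 0.2344 0.2364]
module x [-0.0611 -0.059   0.0657  0.067 ]
bed end y [0.2888 0.3087 0.3096]
0.09 lever 71 [0.0095 0.0137 0.0164] arm 1 [0.0178 0.0178 0.0178]
0.1 lever 98 [0.0137 0.0186 0.0253] arm 7 [0.0134 0.0149 0.0197]
0.11 lever 78 [0.0312 0.0348 0.0399] arm 8 [0.0046 0.0062 0.0139]
0.12 lever 113 [0.0367 0.0427 0.0491] arm 8 [0.0007 0.0022 0.0044]
0.13 lever 117 [0.047  0.0527 0.0587] arm 12 [-0.0056 -0.0031  0.0071]
0.14 lever 63 [0.0573 0.0592 0.064 ] arm 34 [-0.0071 -0.0049  0.002 ]
0.15 lever 56 [0.058  0.0621 0.0667] arm 15 [-0.0118 -0.0084 -0.0051]
0.16 lever 0  arm 14 [-0.0171 -0.0145 -0.0104]
0.17 lever 0  arm 11 [-0.0224 -0.0195 -0.0152]
0.18 lever 24 [-0.0271 -0.0261 -0.0224] arm 24 [-0.027  -0.0249 -0.0212]
0.19 lever 43 [-0.027  -0.024  -0.0218] arm 22 [-0.0262 -0.024  -0.0214]
0.2 lever 0  arm 0 
all x [-0.0402  0.0486] top z 0.1925
s
[... 378 characters left out ...]
 64 [0.0124 0.0182 0.0289] arm 19 [0.0118 0.0151 0.0198]
0.11 lever 23 [0.0274 0.0345 0.0397] arm 22 [0.0043 0.0093 0.0155]
0.12 lever 66 [0.0357 0.0418 0.0483] arm 28 [-0.0008  0.0037  0.0112]
0.13 lever 67 [0.0467 0.0521 0.0585] arm 28 [-0.006   0.0001  0.0077]
0.14 lever 35 [0.056  0.0586 0.0624] arm 39 [-0.0078 -0.0037  0.0018]
0.15 lever 33 [0.0568 0.0604 0.0653] arm 21 [-0.0115 -0.0088 -0.0051]
0.16 lever 0  arm 23 [-0.0169 -0.0137 -0.0088]
0.17 lever 0  arm 27 [-0.0214 -0.0186 -0.0135]
0.18 lever 15 [-0.0274 -0.0266 -0.0222] arm 14 [-0.0279 -0.025  -0.0199]
0.19 lever 19 [-0.0285 -0.0251 -0.022 ] arm 17 [-0.0283 -0.0252 -0.0231]
0.2 lever 0  arm 0 
all x [-0.0484  0.0426] top z 0.1934
```

```bash
python3 - <<'E'
import cv2
a=cv2.imread("pics/scene0.png")[150:290,240:410]; b=cv2.imread("pics/side0.png")[180:290,290:400]
import numpy as np
a=cv2.resize(a,None,fx=2.6,fy=2.6,interpolation=cv2.INTER_CUBIC); b=cv2.resize(b,None,fx=3.2,fy=3.2,interpolation=cv2.INTER_CUBIC)
h=max(a.shape[0],b.shape[0]); c=np.zeros((h,a.shape[1]+b.shape[1],3),np.uint8); c[:a.shape[0],:a.shape[1]]=a; c[:b.shape[0],a.shape[1]:]=b
cv2.imwrite("pics/crop0.png",c); print(c.shape)
E
```

```text
(364, 794, 3)
```

View pics/crop0.png

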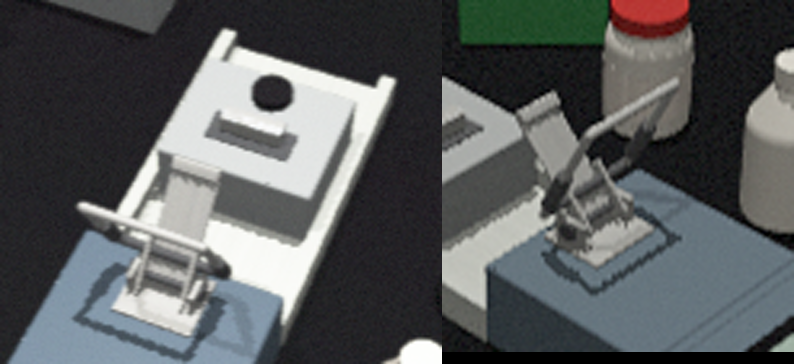

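```bash
python3 - <<'E'
from h import *
for n in("scene","side"):
    z=np.load(f"{n}0.npz"); im=z["im"].astype(int); Q=toP(world(n,z["d"])); x,y,h=Q[...,0],Q[...,1],Q[...,2]
    blue=(im[:,:,2]>im[:,:,0]+12)
    s=blue&(h>.02)&(h<.075)&(abs(x)<.09)&(y<-.27)&(y>-.35); A=np.polyfit(x[s],y[s],1); print(n,"end face y",s.sum(),np.median(y[s]).round(4),"slope",A[0].round(4))
    for sg in(1,-1):
        s=blue&(h>.02)&(h<.06)&(y>-.09)&(y<.02)&(abs(x*sg-.08)<.012); print(" deck wall",sg,s.sum(),np.median(x[s]) if s.any() else "")
        s=blue&(h>.02)&(h<.075)&(y<-.16)&(y>-.29)&(abs(x*sg-.11)<.012); print(" console wall",sg,s.sum(),np.median(x[s]) if s.any() else "", np.polyfit(y[s],x[s],1)[0].round(4) if s.sum()>50 else "")
    e=[]
    for xc in np.arange(-.07,.075,.01):
        s=blue&(abs(h-.07)<.005)&(abs(x-xc)<.004)&(y>-.05)&(y<.06)
        if s.any(): e.append(y[s].max())
    print(" deck edge",np.round(e,4))
    s=(h>.02)&(h<.06)&(abs(x)<.055)&(y>.1)&(y<.15); print(" module near face",s.sum(),np.median(y[s]).round(4))
E
```

```text
scene end face y 1055 -0.3012 slope 0.001
 deck wall 1 170 0.08147412948867785
 console wall 1 691 0.11084770015691632 -0.002
 deck wall -1 0 
 console wall -1 17 -0.10632593351570878 
 deck edge [ 0.0378  0.0358  0.0341  0.0331  0.0332 -0.0229 -0.0201 -0.0222 -0.022
  0.0332  0.0346  0.0369  0.0355  0.0368  0.0378]
 module near face 367 0.1286
side end face y 337 -0.3016 slope 0.0056
 deck wall 1 0 
 console wall 1 0  
 deck wall -1 184 -0.0794015771227778
 console wall -1 626 -0.10864801393163859 0.0022
 deck edge [ 0.0338  0.0337  0.0341  0.0351  0.035   0.0358 -0.0246 -0.0222 -0.0243
 -0.0233 -0.0233  0.0077  0.0322  0.0369  0.0363]
 module near face 444 0.1279
```

Fitted pose: yaw 11.2°, origin at about (0.512, -0.0415). The module is about 89 mm short of home and the lever is at about 2.3 rad. I turn the tool so tool x = photometer +y and tool y = photometer +x, and go above the bed's outer end.

```bash
sed -i 's/^O=.*/O=np.array([.5120,-.0415])/' h.py
cat >> h.py <<'E'
def st():
    o=ctrl.get_obs(); M=R.from_rotvec(o["tool_rot"]).as_matrix()
    P=toP(o["tool_pos"]); cf=o["contact_force"]
    print("t",round(o["t"],2),"P xyz",P.round(4),"toolx yaw-101.2:",round(np.degrees(np.arctan2(M[1,0],M[0,0]))-101.2,2),"zax",M[:,2].round(3),"F P",np.round([cf[:2]@XH,cf[:2]@YH,cf[2]],1),"open",round(o["opening"],4),"q",o["q"].round(2))
E
python3 -m handwheel '[0,0,0,0,0,7.6,0,0,0,0,0,7.6,0,0,0,0,0,7.6,0,0,0,0,0,7.6,0,0,0,0,0,7.6,0,0,0,0,0,7.6,0,0,0,0,0,7.6,0,0,0,0,0,7.6,-0.0415,0.019,0,0,0,0,-0.0415,0.019,0,0,0,0,-0.0415,0.019,0,0,0,0,-0.0415,0.019,0,0,0,0,-0.0415,0.019,0,0,0,0,-0.0415,0.019,0,0,0,0,-0.0415,0.019,0,0,0,0,-0.0415,0.019,0,0,0,0,-0.0415,0.019,0,0,0,0,-0.0415,0.019,0,0,0,0]' 1 40
python3 -c "
from h import *
st()"
```

```text
t: 1.9
tool_pos: [0.4605, 0.2226, 0.2309]
tool_rot: [-1.994, -2.428, 0.0]
contact_force: [0.7, -0.4, 0.4]
opening: 0.0001
t 1.9 P xyz [0.0008 0.2691 0.2309] toolx yaw-101.2: 0.02 zax [-0.  0. -1.] F P [ 0.6 -0.6  0.4] open 0.0001 q [ 0.3  -0.22  1.87  0.    1.49  0.11]
```

```bash
python3 -m handwheel '[0,0,0.04,0,0,0,0,0,0.04,0,0,0,0,0,0.04,0,0,0,0,0,0.04,0,0,0,0,0,0.03,0,0,0,0,0,0,0,0,0,-0.01,0,0,0,0,0,-0.01,0,0,0,0,0,-0.006,0,0,0,0,0,-0.006,0,0,0,0,0,-0.006,0,0,0,0,0,-0.006,0,0,0,0,0,-0.006,0,0,0,0,0,-0.006,0,0,0,0,0]' >/dev/null
python3 - <<'E'
from h import *
st()
W=None
im,d=optics.get_image("scene"); Q=toP(world("scene",d)); x,y,h=Q[...,0],Q[...,1],Q[...,2]
s=(h>.02)&(h<.06)&(abs(x)<.055)&(y>.035)&(y<.15); print("near face y",s.sum(),np.median(y[s]))
E
```

```text
t 3.3 P xyz [0.0024 0.2157 0.0435] toolx yaw-101.2: -0.01 zax [ 0.003  0.004 -1.   ] F P [0.1 6.8 4.2] open -0.0001 q [ 0.2  -0.04  2.05  0.    1.14 -0.  ]
near face y 375 0.09408858620081337
```

```bash
python3 -m handwheel '[-0.006,0,0,0,0,0,-0.006,0,0,0,0,0,-0.006,0,0,0,0,0,-0.006,0,0,0,0,0,-0.006,0,0,0,0,0,-0.006,0,0,0,0,0,-0.006,0,0,0,0,0,-0.006,0,0,0,0,0,-0.004,0,0,0,0,0,-0.003,0,0,0,0,0,0,0,0,0,0,0]' >/dev/null
python3 -c "
from h import *
st()"
python3 -m handwheel '[-0.002,0,0,0,0,0,-0.002,0,0,0,0,0,-0.002,0,0,0,0,0,0,0,0,0,0,0]'; python3 -c "
from h import *
st()"
```

```text
t 4.45 P xyz [0.0022 0.1603 0.0432] toolx yaw-101.2: -0.02 zax [ 0.003  0.003 -1.   ] F P [0.7 4.8 4. ] open -0.0003 q [ 0.08 -0.06  2.06  0.    1.14 -0.11]
t: 4.85
tool_pos: [0.484, 0.1105, 0.0431]
tool_rot: [1.994, 2.427, 0.006]
contact_force: [-1.0, 5.9, 4.1]
opening: 0.0
t 4.85 P xyz [0.0021 0.1546 0.0431] toolx yaw-101.2: -0.01 zax [ 0.003  0.003 -1.   ] F P [0.2 6.  4.1] open 0.0 q [ 0.07 -0.06  2.06  0.    1.14 -0.12]
```

```bash
python3 -m handwheel '[-0.0015,0,0,0,0,0,-0.0015,0,0,0,0,0,0,0,0,0,0,0]'|grep force;  python3 -m handwheel '[-0.001,0,0,0,0,0,-0.001,0,0,0,0,0,0,0,0,0,0,0]'|grep force; python3 -c "
from h import *
st()"
```

```text
contact_force: [-2.0, 8.0, 5.2]
contact_force: [-3.8, 13.8, 7.5]
t 5.45 P xyz [0.0016 0.152  0.0432] toolx yaw-101.2: -0.04 zax [ 0.001  0.008 -1.   ] F P [-1.1 14.3  7.5] open 0.0001 q [ 0.06 -0.06  2.06  0.01  1.14 -0.13]
```

```bash
python3 -m handwheel '[-0.001,0,0,0,0,0,-0.001,0,0,0,0,0,0,0,0,0,0,0]'|grep force; python3 - <<'E'
from h import *
st()
for n in("scene","side"):
    im,d=optics.get_image(n); im=im.astype(int); Q=toP(world(n,d)); x,y,h=Q[...,0],Q[...,1],Q[...,2]
    b=(im.sum(2)<120)&(h>.072)&(h<.09)&(abs(x)<.03)&(y>.05)&(y<.2); print(n,"cap",b.sum(),np.median(y[b]).round(4),np.median(x[b]).round(4))
    k=(h>.081)&(h<.095)&(abs(x)<.025)&(y>.06)&(y<.1)&(im.sum(2)>250); print("keeper top",k.sum(),np.percentile(y[k],[2,50,98]).round(4),np.percentile(h[k],90).round(4))
    s=(abs(h-.07)<.005)&(abs(x)<.065)&(y>.02)&(y<.2)&~(im[:,:,2]>im[:,:,0]+12)&(im.sum(2)>200); print("top z at near/far",s.sum(),np.median(h[s&(y<.06)]).round(4),np.median(h[s&(y>.11)]).round(4), "y rng",np.percentile(y[s],[.5,99.5]).round(4))
E
```

```text
contact_force: [-6.7, 20.8, 10.7]
t 5.75 P xyz [0.0011 0.1518 0.0432] toolx yaw-101.2: -0.06 zax [-0.001  0.011 -1.   ] F P [-2.5 21.7 10.7] open 0.0004 q [ 0.06 -0.06  2.06  0.01  1.14 -0.14]
scene cap 175 0.1213 0.0044
keeper top 70 [0.0664 0.0729 0.0809] 0.0873
top z at near/far 1642 0.07 0.0697 y rng [0.0305 0.1407]
side cap 159 0.117 -0.0053
keeper top 79 [0.0653 0.0729 0.0809] 0.0888
top z at near/far 770 0.0709 0.0707 y rng [0.0255 0.1408]
```

```bash
python3 -m handwheel '[0.01,0,0,0,0,0,0.015,0,0,0,0,0,0,0,-0.045,0,0,0,0,0,-0.045,0,0,0,0,0,-0.045,0,0,0,0,0,-0.045,0,0,0,0,0,-0.04,0,0,0,-0.045,0,0,0,0,0,-0.045,0,0,0,0,0,-0.045,0,0,0,0,0,-0.045,0,0,0,0,0,-0.045,0,0,0,0,0,-0.018,0,0,0,0,0,0,0,0.03,0,0,0,0,0,0.03,0,0,0,0,0,0.02,0,0,0,0,0,0,0,0,0]' >/dev/null
python3 - <<'E'
from h import *
st()
for n in("scene","side"):
    im,d=optics.get_image(n); cv2.imwrite(f"pics/{n}1.png",im[:,:,::-1]); im=im.astype(int); Q=toP(world(n,d)); x,y,h=Q[...,0],Q[...,1],Q[...,2]
    s=(im.sum(2)>200)&(h>.16)&(h<.21)&(abs(abs(x)-.03)<.018)&(abs(y+.03)<.03); print(n,s.sum(),np.median(y[s]).round(4),np.percentile(h[s],95).round(4))
    s=(h>.076)&(abs(x)<.025)&(y>.06)&(y<.1)&(im.sum(2)>250); print("keeper",np.percentile(y[s],[2,98]).round(4))
a=cv2.imread("pics/scene1.png")[120:300,200:420];a=cv2.resize(a,None,fx=3,fy=3);cv2.imwrite("pics/crop1.png",a)
E
```

```text
t 7.55 P xyz [-0.0015 -0.0697  0.1773] toolx yaw-101.2: 0.02 zax [-0.007  0.002 -1.   ] F P [0.3 0.3 0.1] open 0.0001 q [-0.35 -0.12  1.87 -0.    1.4  -0.54]
scene 33 -0.0304 0.1921
keeper [0.0657 0.0806]
side 76 -0.0324 0.1932
keeper [0.0642 0.0824]
```

View pics/crop1.png

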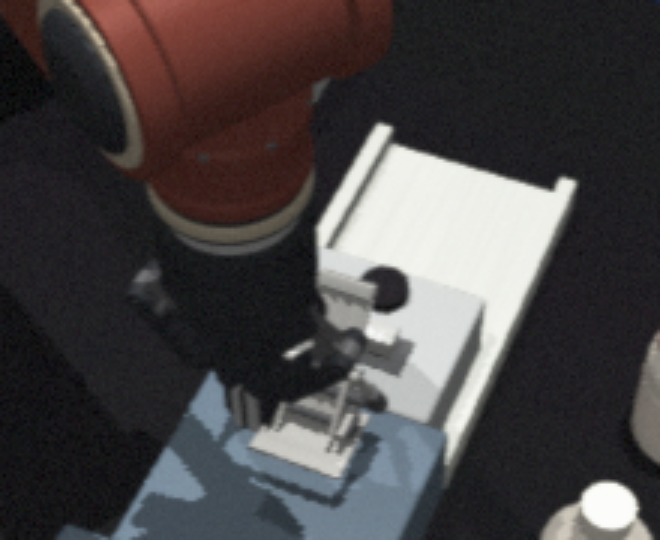

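The module is flush against the deck (crop around (400,400)), and the closed fingers stand behind the loop bar at about (330,350). I push the bar over towards the module.

```bash
python3 -m handwheel '[0.008,0,0,0,0,0,0.006,0,0,0,0,0,0.006,0,0,0,0,0,0.006,0,0,0,0,0,0.006,0,0,0,0,0,0.006,0,0,0,0,0,0.006,0,0,0,0,0,0.006,0,0,0,0,0,0.006,0,0,0,0,0,0.006,0,0,0,0,0,0.006,0,0,0,0,0,0.006,0,0,0,0,0,0.006,0,0,0,0,0,0.006,0,0,0,0,0,0,0,0,0,0,0,0,0,0,0,0,0,0,0,0,0,0,0]' >/dev/null
python3 - <<'E'
from h import *
st()
for n in("scene","side"):
    im,d=optics.get_image(n); cv2.imwrite(f"pics/{n}2.png",im[:,:,::-1])
a=cv2.imread("pics/scene2.png")[150:290,240:410]; b=cv2.imread("pics/side2.png")[180:290,270:380]
a=cv2.resize(a,None,fx=2.6,fy=2.6,interpolation=cv2.INTER_CUBIC); b=cv2.resize(b,(352,364),interpolation=cv2.INTER_CUBIC)
cv2.imwrite("pics/crop2.png",np.hstack([a,b]))
E
```

```text
t 9.35 P xyz [0.0008 0.0148 0.1813] toolx yaw-101.2: 0.01 zax [ 0. -0. -1.] F P [-0.1  0.   0.1] open -0.0003 q [-0.2  -0.19  1.93 -0.    1.4  -0.39]
```

View pics/crop2.png

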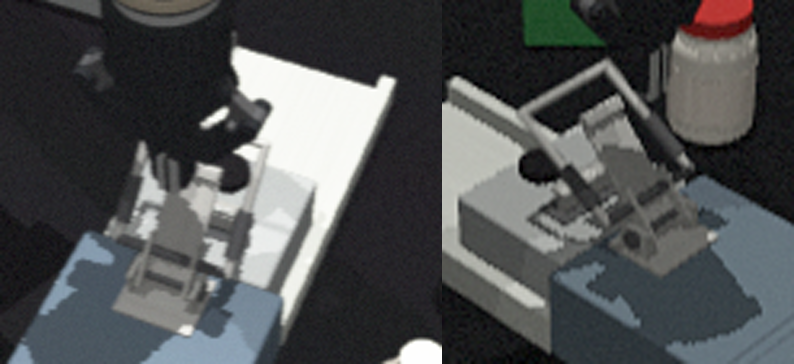

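The loop is past upright, at about 1 rad, with its bar in the side crop from (525,110) to (605,65); it is either falling or stuck. I raise the fingers and measure it.

```bash
cat >> h.py <<'E'
def prof():
    for n in("scene","side"):
        im,d=optics.get_image(n); cv2.imwrite(f"pics/{n}_last.png",im[:,:,::-1]); im=im.astype(int); Q=toP(world(n,d)); x,y,h=Q[...,0],Q[...,1],Q[...,2]
        s=(abs(y)<.18)&(h>.076)&(h<.21)
        for nm,m in(("lever",s&(abs(x)<.012)),("armL",s&(abs(x+.042)<.008)),("armR",s&(abs(x-.042)<.008)),("mid.02-.03",s&(abs(abs(x)-.032)<.004))):
            print(n,nm,[(int(1000*a),int(1000*np.median(h[m&(abs(y-a)<.005)])),int((m&(abs(y-a)<.005)).sum())) for a in np.arange(-.12,.16,.01) if (m&(abs(y-a)<.005)).sum()>3])
E
python3 -m handwheel '[0,0,-0.03,0,0,0,0,0,-0.03,0,0,0,0,0,-0.03,0,0,0,0,0,-0.03,0,0,0,0,0,0,0,0,0,0,0,0,0,0,0]' >/dev/null
python3 - <<'E'
from h import *
st(); prof()
E
```

```text
t 10.05 P xyz [0.001  0.0146 0.3019] toolx yaw-101.2: 0.0 zax [ 0.001 -0.    -1.   ] F P [-0.2  0.3 -1. ] open -0.0001 q [-0.2  -0.26  1.78 -0.    1.61 -0.39]
scene lever [(0, 89, 84), (9, 104, 93), (19, 109, 91), (29, 119, 99), (39, 130, 100), (49, 142, 129), (59, 153, 21), (69, 85, 18), (79, 86, 10), (99, 78, 18), (109, 78, 29), (119, 77, 41), (129, 78, 31)]
scene armL [(9, 104, 25), (19, 101, 25), (29, 100, 25), (39, 97, 23), (49, 94, 22), (59, 89, 11), (69, 84, 13), (79, 81, 10), (89, 80, 11), (99, 77, 4)]
scene armR [(9, 104, 32), (19, 102, 29), (29, 100, 22), (39, 97, 23), (49, 94, 20), (59, 89, 10), (69, 86, 15), (79, 81, 12), (89, 79, 13), (99, 77, 11)]
scene mid.02-.03 [(0, 88, 16), (9, 104, 40), (29, 97, 4), (99, 76, 5)]
side lever [(-20, 76, 5), (-10, 86, 9), (0, 91, 49), (9, 105, 53), (19, 111, 47), (29, 120, 58), (39, 131, 60), (49, 146, 70), (59, 148, 13), (69, 85, 43), (79, 86, 15), (99, 77, 22), (109, 79, 22), (119, 78, 21), (129, 78, 19)]
side armL [(9, 104, 20), (19, 102, 19), (29, 100, 18), (39, 96, 17), (49, 94, 14), (59, 89, 8), (69, 86, 9), (79, 82, 11), (89, 79, 7), (99, 77, 7)]
side armR [(9, 104, 13), (19, 102, 15), (29, 102, 14), (39, 99, 11)]
side mid.02-.03 [(-10, 90, 7), (0, 87, 19), (9, 106, 18), (29, 100, 4), (99, 78, 8)]
```

The loop is down, with its bar on the module at y ≈ 0.10 m, past the lip (0.081). The lever still stands at about 2.3 rad. I go round to the lever's module side.

```bash
python3 -m handwheel '[0.04,0,0,0,0,0,0.04,0,0,0,0,0,0.017,0,0,0,0,0,0,0,0.04,0,0,0,0,0,0.04,0,0,0,0,0,0.04,0,0,0,0,0,0.04,0,0,0,0,0,0.012,0,0,0,0,0,0,0,0,0,-0.01,0,0,0,0,0,-0.01,0,0,0,0,0,-0.01,0,0,0,0,0,-0.01,0,0,0,0,0,-0.008,0,0,0,0,0,-0.008,0,-0.002,0,0,0,-0.008,0,-0.002,0,0,0,-0.008,0,-0.002,0,0,0,0,0,0,0,0,0]' > /dev/null
python3 - <<'E'
from h import *
st(); prof()
E
```

```text
t 11.95 P xyz [0.0008 0.0384 0.1357] toolx yaw-101.2: -0.05 zax [ 0.001 -0.001 -1.   ] F P [0.5 1.1 0.1] open 0.0 q [-0.15 -0.16  1.98 -0.    1.32 -0.35]
scene lever [(0, 104, 146), (9, 131, 210), (19, 170, 196), (29, 182, 116), (39, 185, 8), (69, 84, 45), (79, 85, 21), (89, 77, 8), (99, 77, 12), (109, 77, 8)]
scene armL [(0, 107, 22), (9, 103, 26), (19, 103, 29), (29, 196, 52), (39, 95, 23), (49, 90, 15), (59, 86, 8)]
scene armR [(0, 107, 31), (9, 104, 28), (19, 104, 31), (29, 198, 73), (39, 95, 24), (49, 90, 10), (59, 86, 13), (69, 83, 11), (79, 80, 12), (89, 77, 11)]
scene mid.02-.03 [(-10, 88, 5), (0, 107, 48), (9, 98, 5), (19, 183, 10), (29, 197, 80), (39, 197, 26), (49, 193, 19), (89, 76, 8)]
side lever [(-30, 76, 4), (-10, 88, 13), (0, 102, 88), (9, 135, 146), (19, 172, 110), (29, 178, 90), (39, 161, 23), (49, 186, 10), (59, 80, 4), (69, 84, 43), (79, 86, 17), (99, 78, 13), (109, 79, 27), (119, 78, 25), (129, 78, 15)]
side armL [(0, 108, 21), (9, 104, 20), (19, 102, 25), (29, 196, 35), (39, 96, 23), (49, 91, 10), (59, 86, 11), (69, 82, 8), (79, 80, 10), (89, 77, 8)]
side armR [(0, 108, 11), (9, 105, 13), (19, 199, 15), (29, 202, 26), (69, 81, 4), (79, 78, 10)]
side mid.02-.03 [(-10, 87, 15), (0, 99, 36), (9, 103, 4), (19, 196, 9), (29, 194, 42), (89, 77, 6)]
```

```bash
python3 -m handwheel '[-0.008,0,-0.003,0,0,0,-0.008,0,-0.003,0,0,0,-0.008,0,-0.003,0,0,0,-0.006,0,-0.001,0,0,0,-0.006,0,-0.001,0,0,0,-0.006,0,0,0,0,0,-0.006,0,0,0,0,0,0,0,0,0,0,0]' > /dev/null
python3 - <<'E'
from h import *
st(); prof()
a=cv2.imread("pics/scene_last.png")[150:290,240:410]; b=cv2.imread("pics/side_last.png")[180:290,270:380]
a=cv2.resize(a,None,fx=2.6,fy=2.6,interpolation=cv2.INTER_CUBIC); b=cv2.resize(b,(352,364),interpolation=cv2.INTER_CUBIC)
cv2.imwrite("pics/crop3.png",np.hstack([a,b]))
E
```

```text
t 12.85 P xyz [ 0.0008 -0.0091  0.1464] toolx yaw-101.2: -0.03 zax [ 0.    -0.001 -1.   ] F P [-0.4  0.6  0. ] open -0.0 q [-0.24 -0.14  1.94 -0.    1.34 -0.44]
scene lever [(-40, 165, 34), (-30, 167, 54), (-20, 174, 248), (-10, 105, 72), (69, 78, 4), (129, 77, 25)]
scene armL [(-20, 204, 15), (-10, 104, 19), (0, 99, 27), (9, 100, 7), (19, 95, 17), (29, 93, 17)]
scene armR [(-20, 204, 25), (-10, 103, 30), (0, 100, 30), (9, 100, 25), (19, 96, 26), (29, 93, 21), (39, 88, 10), (49, 86, 13), (59, 81, 12), (69, 78, 13), (79, 76, 10)]
scene mid.02-.03 [(-20, 201, 56), (-10, 104, 33), (0, 203, 24), (79, 77, 6)]
side lever [(-40, 166, 24), (-30, 166, 38), (-20, 174, 207), (-10, 118, 70), (0, 176, 21), (59, 83, 5), (69, 85, 45), (79, 85, 16), (99, 78, 15), (109, 79, 21), (119, 79, 25), (129, 78, 13)]
side armL [(-20, 108, 12), (-10, 102, 20), (0, 100, 24), (9, 99, 19), (19, 95, 16), (29, 93, 15), (39, 88, 12), (49, 85, 7), (59, 81, 11), (69, 80, 11), (79, 78, 5)]
side armR [(-20, 201, 14), (-10, 104, 8), (0, 102, 12), (29, 92, 9), (39, 87, 8), (49, 84, 10), (59, 81, 9), (69, 79, 9)]
side mid.02-.03 [(-20, 200, 38), (-10, 105, 19), (0, 95, 14), (69, 79, 5)]
```

View pics/crop3.png

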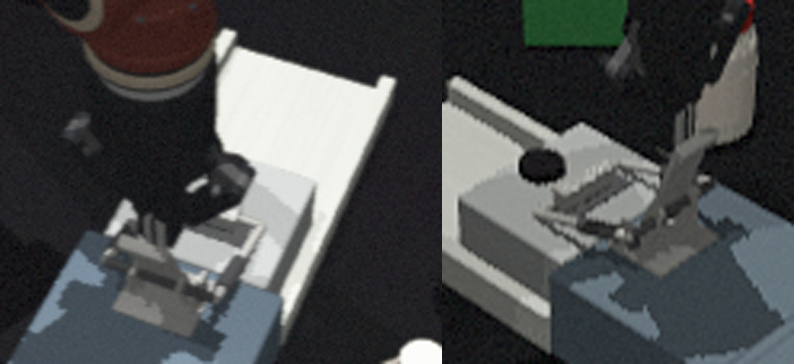

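The bar now lies at the keeper (y ≈ 0.079) and is low, under the lip. In the side crop the lever leans back past upright at about (690,180). I continue back and down.

```bash
python3 -m handwheel '[-0.007,0,0.001,0,0,0,-0.007,0,0.002,0,0,0,-0.007,0,0.002,0,0,0,-0.006,0,0.003,0,0,0,-0.005,0,0.005,0,0,0,-0.005,0,0.005,0,0,0,-0.005,0,0.006,0,0,0,-0.004,0,0.006,0,0,0,0,0,0,0,0,0]'
python3 - <<'E'
from h import *
st(); prof()
E
```

```text
t: 13.85
tool_pos: [0.5229, -0.0952, 0.1151]
tool_rot: [-1.994, -2.427, 0.002]
contact_force: [-0.0, 0.3, 0.1]
opening: -0.0002
t 13.85 P xyz [ 0.0002 -0.0548  0.1151] toolx yaw-101.2: -0.01 zax [-0.001 -0.001 -1.   ] F P [0.  0.3 0.1] open -0.0002 q [-0.32 -0.07  1.93 -0.    1.28 -0.51]
scene lever [(-80, 119, 85), (-70, 163, 313), (-60, 136, 80), (-50, 109, 5), (-40, 103, 6), (59, 86, 25), (69, 88, 81), (79, 90, 22), (89, 77, 19), (99, 82, 77), (109, 86, 52), (119, 87, 52), (129, 88, 33), (139, 81, 5)]
scene armL [(-70, 192, 77), (-60, 200, 69), (119, 79, 6), (129, 81, 17), (139, 80, 7)]
scene armR [(-70, 185, 71), (-60, 201, 43), (-20, 89, 30), (-10, 90, 18), (0, 89, 37), (9, 89, 26), (19, 89, 29), (29, 87, 18), (39, 85, 14), (49, 84, 16), (59, 83, 16), (69, 82, 24), (79, 80, 14), (89, 77, 20), (99, 77, 27), (109, 78, 34), (119, 79, 35), (129, 80, 34), (139, 80, 9)]
scene mid.02-.03 [(-70, 176, 67), (-60, 185, 35), (-50, 173, 20), (-20, 91, 19), (0, 82, 4), (59, 76, 4), (69, 77, 14), (79, 81, 13), (89, 76, 10), (99, 78, 13), (109, 78, 30), (119, 79, 30), (129, 80, 37), (139, 80, 9
[... 374 characters left out ...]
 89, 20), (9, 89, 19), (19, 88, 18), (29, 86, 15), (39, 85, 10), (49, 84, 9), (59, 83, 13), (69, 80, 17), (79, 78, 9), (89, 77, 14), (99, 78, 16), (109, 79, 21), (119, 80, 17), (129, 81, 20), (139, 80, 6)]
side armR [(-70, 189, 45), (-60, 195, 34), (0, 90, 17), (9, 90, 15), (19, 88, 15), (29, 87, 12), (39, 85, 12), (49, 82, 9), (59, 82, 9), (69, 81, 17), (79, 79, 6), (89, 78, 13), (99, 79, 18), (109, 79, 17), (119, 80, 16), (129, 81, 17), (139, 81, 4)]
side mid.02-.03 [(-70, 178, 42), (-60, 191, 16), (-50, 166, 5), (-30, 92, 5), (-20, 92, 9), (-10, 86, 4), (0, 90, 21), (9, 87, 6), (19, 87, 6), (69, 78, 15), (79, 81, 7), (89, 78, 11), (99, 78, 17), (109, 79, 14), (119, 80, 18), (129, 81, 16)]
```

The module's outer end has risen about 10 mm (cap top 0.078 → 0.089) under spring tension near dead centre, with almost no force on the fingers. I finish the press, which should relax the springs, then re-check.

```bash
python3 -m handwheel '[-0.002,0,0.007,0,0,0,-0.002,0,0.007,0,0,0,-0.002,0,0.007,0,0,0,-0.001,0,0.005,0,0,0,0,0,0.002,0,0,0,0,0,0,0,0,0]'
python3 - <<'E'
from h import *
st(); prof()
a=cv2.imread("pics/scene_last.png")[150:290,240:410]; b=cv2.imread("pics/side_last.png")[180:290,270:380]
a=cv2.resize(a,None,fx=2.6,fy=2.6,interpolation=cv2.INTER_CUBIC); b=cv2.resize(b,(352,364),interpolation=cv2.INTER_CUBIC)
cv2.imwrite("pics/crop4.png",np.hstack([a,b]))
E
```

```text
t: 14.55
tool_pos: [0.5245, -0.1013, 0.088]
tool_rot: [-1.993, -2.428, 0.0]
contact_force: [0.7, 0.1, -0.8]
opening: 0.0002
t 14.55 P xyz [ 0.0007 -0.061   0.088 ] toolx yaw-101.2: 0.02 zax [-0.  0. -1.] F P [ 0.7 -0.  -0.8] open 0.0002 q [-0.33 -0.03  1.95  0.    1.23 -0.53]
scene lever [(-90, 86, 52), (-80, 157, 150), (-70, 115, 252), (-60, 138, 8), (69, 84, 76), (79, 85, 34), (99, 77, 18), (109, 77, 47), (119, 78, 42), (129, 77, 33)]
scene armL [(-70, 171, 143), (-60, 185, 11)]
scene armR [(-70, 176, 183), (-60, 192, 56), (-50, 201, 5), (-20, 81, 15), (-10, 81, 17), (0, 83, 24), (9, 83, 28), (19, 81, 28), (29, 81, 20), (39, 78, 13), (49, 78, 13), (59, 78, 14), (69, 77, 10), (79, 77, 9)]
scene mid.02-.03 [(-70, 157, 132), (-60, 145, 16), (-50, 150, 12), (79, 77, 8)]
side lever [(-90, 86, 36), (-80, 163, 141), (-70, 124, 221), (-60, 103, 38), (-50, 89, 21), (-40, 88, 20), (-30, 88, 28), (-20, 88, 35), (-10, 88, 28), (0, 87, 21), (59, 85, 5), (69, 85, 40), (79, 86, 15), (99, 78, 12), (109, 79, 25), (119, 78, 23), (129, 78, 20)]
side armL [(-80, 164, 5), (-70, 181, 107), (-60, 194, 59), (-50, 177, 8), (-20, 83, 22), (-10, 82, 17), (0, 83, 20), (9, 82, 18), (19, 82, 16), (29, 81, 13), (39, 79, 12), (49, 78, 10), (59, 78, 11), (69, 78, 10), (79, 78, 4)]
side armR [(-80, 164, 7), (-70, 165, 76), (39, 79, 8), (49, 79, 9), (59, 78, 9), (69, 78, 4)]
side mid.02-.03 [(-80, 148, 10), (-70, 163, 73), (-60, 197, 15), (-50, 142, 4), (-20, 82, 10), (0, 87, 15), (69, 79, 6), (79, 78, 5)]
```

View pics/crop4.png

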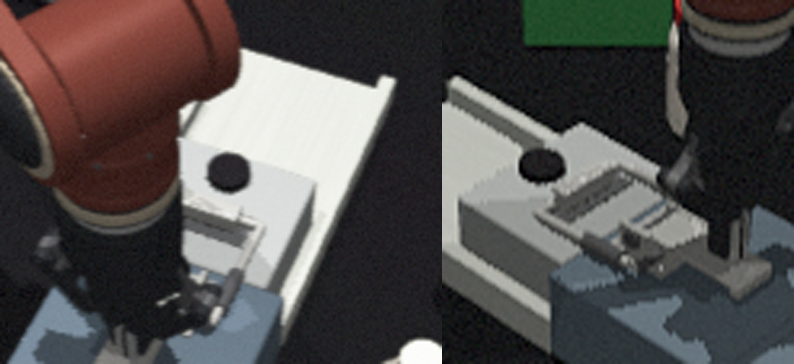

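The lever is flat (top at 0.088 m). The module is level again (cap 0.0775 m) and the bar is behind the keeper, at about (200,215) in the scene crop. I lift away and check that it stays.

```bash
python3 -m handwheel '[0,0,-0.02,0,0,0,0,0,-0.04,0,0,0,0,0,-0.04,0,0,0,0,0,-0.04,0,0,0,0,0,-0.04,0,0,0,-0.04,-0.02,-0.02,0,0,0,-0.04,-0.02,0,0,0,0,-0.04,-0.02,0,0,0,0,-0.04,-0.02,0,0,0,0,0,0,0,0,0,0,0,0,0,0,0,0,0,0,0,0,0,0,0,0,0,0,0,0,0,0,0,0,0,0]' >/dev/null
python3 - <<'E'
from h import *
st(); prof()
z0=np.load("scene0.npz")["im"][:,:,::-1]; a=cv2.imread("pics/scene_last.png")
for nm,(u0,u1,v0,v1) in dict(bottle=(372,422,280,342),jar=(408,456,218,278),tray=(312,392,350,448)).items():
    print(nm,"mean diff",np.abs(a[v0:v1,u0:u1].astype(int)-z0[v0:v1,u0:u1]).mean().round(2))
b=cv2.imread("pics/side_last.png")[180:290,270:380]
cv2.imwrite("pics/crop5.png",np.hstack([cv2.resize(a[150:330,240:440],(444,400),interpolation=cv2.INTER_CUBIC),cv2.resize(b,(356,400),interpolation=cv2.INTER_CUBIC)]))
E
```

```text
t 16.05 P xyz [-0.0785 -0.2202  0.2884] toolx yaw-101.2: 0.13 zax [ 0. -0. -1.] F P [ 0.6 -0.1 -1.4] open 0.0 q [-0.65 -0.15  1.72  0.    1.58 -0.85]
scene lever [(-90, 86, 54), (-80, 87, 66), (-70, 87, 65), (-60, 86, 63), (-50, 87, 65), (-40, 87, 64), (-30, 87, 61), (-20, 87, 57), (-10, 87, 59), (0, 87, 43), (69, 84, 71), (79, 85, 33), (99, 77, 23), (109, 78, 41), (119, 78, 40), (129, 77, 29)]
scene armL [(-20, 82, 22), (-10, 81, 21), (0, 83, 28), (9, 82, 30), (19, 81, 25), (29, 81, 20), (39, 79, 13), (49, 78, 14), (59, 78, 15), (69, 77, 10), (79, 77, 8)]
scene armR [(-20, 82, 29), (-10, 81, 17), (0, 82, 36), (9, 82, 29), (19, 82, 30), (29, 80, 19), (39, 79, 13), (49, 78, 15), (59, 77, 14), (69, 77, 15), (79, 77, 7)]
scene mid.02-.03 [(-20, 81, 37), (-10, 85, 5), (0, 85, 18), (9, 80, 5), (79, 76, 9)]
side lever [(-90, 87, 39), (-80, 88, 34), (-70, 88, 28), (-60, 88, 33), (-50, 88, 31), (-40, 88, 29), (-30, 88, 33), (-20, 88, 31), (-10, 88, 27), (0, 89, 19), (59, 80, 6), (69, 84, 42), (79, 85, 17), (99, 79, 13), (109, 79, 26), (119, 78, 20), (129, 78, 15)]
side armL [(-20, 83, 21), (-10, 81, 16), (0, 82, 23), (9, 83, 18), (19, 82, 16), (29, 80, 12), (39, 79, 10), (49, 78, 12), (59, 78, 8), (69, 78, 12), (79, 77, 4)]
side armR [(-20, 83, 13), (-10, 82, 12), (0, 84, 13), (9, 85, 9), (19, 84, 9), (29, 81, 9), (39, 79, 9), (49, 78, 10), (59, 78, 8), (69, 79, 8)]
side mid.02-.03 [(-20, 82, 18), (-10, 85, 7), (0, 87, 19), (9, 79, 4), (79, 78, 4)]
bottle mean diff 6.69
jar mean diff 5.69
tray mean diff 5.84
```

View pics/crop5.png

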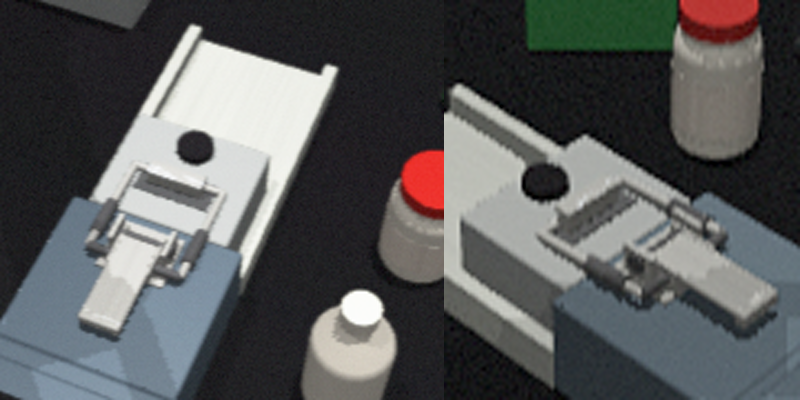

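The last view shows the lever flat at (120,285), the bar behind the keeper at (170,180), and the module flush and level. The bottle and jar haven't moved. Handing in.

```bash
python3 -c "
from station import ctrl
print(ctrl.finish_job())"
```

```text
the job is handed in; nothing more can be done
None
```

The job is done and handed in at about 16 s of robot time. The module is home, the wire loop is hooked behind the keeper, and the lever lies flat.

- **Module:** I pushed it about 89 mm along the rails. It stopped against the photometer with about 22 N on the fingers and its outer end at y ≈ 0.140 m.
- **Loop:** I tipped it past upright only after the module was home. It fell with its bar past the keeper's lip (y ≈ 0.10 m) and was drawn in behind the post as the lever came back.
- **Lever:** I swept it back and down with the closed fingers. About 1 s after I let go it was still flat, with its top at 87–88 mm all along.

**Last checks:** The module was level again (cap top about 78 mm, as before) and flush with the deck. The bar lay behind the keeper at y ≈ 0.079 m. The image areas around the bottle, jar and tray changed only at about noise level, and the robot was clear of everything.

**One thing that disagreed:** With the lever near 0.4 rad, spring tension lifted the module's outer end by about 10 mm. It stayed between the rails and dropped back as the lever went flat, but it was not fully down at every moment.

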